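Slide the steel plate home in the corner of the locating board

TASK

Slide the oblong steel plate with the two holes across the wooden locating board into the corner where the two fences meet, so that it lies flat with its long edge against the far fence and its short edge against the left fence. Slide it without lifting it off the board, and leave the round steel flange on the board where it lies.

Things in the scene. Friction and masses are not known exactly. Their poses are not given: they have to be found in the camera images.
- plate_center (a point): Centre (half-way up) of the loose oblong plate of bare steel, 45 x 70 x 8 mm, with two through holes of 9 mm, 0.18 kg or so. Its x axis runs across the 45 mm width, y along the 70 mm length, z up; it lies flat on the board, so its centre is 4 mm above the board's top. At the start its length runs within 15 degrees of the board's y axis.
- flange_center (a point): Centre (half-way up) of the loose round steel flange, 54 mm across, 8 mm thick, with a 20 mm hole, also lying flat on the board: a bystander, not to be moved (20 mm allowed). It starts in either of two places on the board and the plate in the other: one near the robot and about mid-board or a little left, one farther off and to the right.
- board: Locating board fixed to the bench: a plywood base 220 mm (its x, away from the robot) x 260 mm (its y, to the left) x 12 mm, with two wooden fences 15 mm thick that stand 16 mm above its top (28 mm above the bench), one along the whole far (+x) edge, one along the whole left (+y) edge. The near and right edges are open. Origin: centre of the underside, on the bench. The board is turned by up to 15 degrees on the bench.
- corner (a point): The inside corner where the two fences meet, on the board's top surface (12 mm above the bench), at x = +95 mm, y = +115 mm in the board's frame; axes as the board's: the inner face of the far fence is its plane x = 0, that of the left fence its plane y = 0. The plate, fully home, has its centre at x = -22.5 mm, y = -35 mm, z = +4 mm in this frame.

How it is judged (in metres and radians):
At the end, for the whole second after the job is handed in: The oblong plate lies flat on the board in the corner, its centre within 10 mm (in x and in y) of where it is with its edges touching both fences, its long edge within 10 degrees of parallel to the far fence; the round flange is within 20 mm of where it started (x of plate_center in the frame of corner between -0.0325 and -0.0175 m and y of plate_center in the frame of corner between -0.045 and -0.03 m and z of plate_center in the frame of corner below 0.008 m and angle between plate_center's own z axis and vertical below 0.1 rad and angle between the y axis of plate_center and the y axis of corner, either way round below 0.175 rad and distance of flange_center from where it was at the start of the episode below 0.02 m).
It fails at once if the plate is lifted off the board (centre more than 20 mm above where it slides) (z of plate_center in the frame of corner above 0.024 m).
It fails at once if the round flange is moved by more than 20 mm (distance of flange_center from where it was at the start of the episode above 0.02 m).
It also fails if it takes over 48 s, if anything falls off the work surface, if the arm or the gripper's body presses on something with over 40 N, if the wrist force passes 120 N, or if a joint passes its speed limit or range.

ROBOT

A 7-joint arm with a two-finger parallel gripper is mounted at the origin on a cart in front of the work surface, level with it; the furniture and walls round the work are solid. World frame = base frame: x ahead of the robot, y to its left, z up, the work surface at z = 0. Lengths are in m, angles in degrees, forces in N, time in s.
With the tool pointing down it reaches from about 0.35 to 0.775 m from the base axis. Payload 3.1 kg.
Tool frame: the origin (TCP) lies on the centre line of the jaws, within the pads' length; the fingertips stand 17 mm ahead of it and the grasp point (between the pads) lies 2 mm behind it (robot.tip_reach is the distance from the TCP to the fingertips, in m); z points along the fingers, y is the line along which they close (so a half turn about z gives the same grasp; the last joint's range is limited). The gripper opens to 85 mm and grips with 20 to 120 N. Pads are 22 mm wide; open, the fingers measure 114 mm over their backs; the gripper's body (76 mm by 85 mm) begins 54 mm behind the grasp point. The pads swing forward as they close: fully open they stand 13 mm farther back than shut.
Start: joints at [-76.759, 17.813, 0.802, 86.603, -0.252, 75.585, -1.558], TCP at [0.148, 0.53, 0.248] pointing down, gripper open.
Joint ranges: [-154.91, 154.91], [-16.99, 109.72], [-72.82, 74.43], [7.12, 147.25], [-82.49, 262.49], [11.32, 116.49], [-174.64, 174.64]. Speed limits (degrees/s): [159.86, 159.86, 180, 180, 180, 180, 180].

INTERFACE

Orientations are given as [roll, pitch, yaw] about the fixed x, y, z axes, in that order (R = Rz(yaw) Ry(pitch) Rx(roll)).
In Python, from station import robot, fingers, vision, workorder, recognise gives the robot as it stands. Calls block until the motion is done:
- robot.move_to(position, orientation): joint-space move of the TCP to a pose.
- robot.line_to(position, orientation=None, velocity=0.15, f_stop=None): straight line of the TCP; orientation=None keeps the orientation; velocity is the mean speed in m/s. With f_stop (N) it stops when the force on the tool has changed by that much, and returns True; else False.
- robot.move_j(angles): joint-space move.
- fingers.gripper_to(opening, force=None): opening from 0.0 (shut) to 1.0 (fully open); force is the grip in N (None keeps the last); returns when the fingers have stopped.
- robot.pause(seconds).
- robot.inverse_kinematics(position, orientation): joint angles nearest the present ones, or None.
- vision.grab_frame(name): name is "side" or "top" or "wrist"; returns the picture (480x640x3 uint8, red, green, blue); there is no depth.
- vision.calibration(name): a dict with "mtx" (3x3 intrinsics, pixels), "extrinsics" (4x4, takes a point from world to camera coordinates); the wrist camera has in their place "T_tool_cam" (4x4, takes a point from camera to tool coordinates, whose origin is the TCP and whose axes are the flange's). Camera axes: x right, y up, looking along -z (the intrinsics and any distortion apply to the point x, -y, -z); pixel columns grow to the right and rows downward; lengths in m; the calibration is good to about 2 mm. A picture is of the moment at which its call begins: read the wrist's pose just before it. calibration takes no time and is no camera call.
A pose or a line that the arm cannot do raises robot.PlanningError and nothing moves.
- workorder.close_job(): hands the job in; it is judged then, once.
Trained networks look in the newest picture that a camera, given by its name, has taken for a name from the list of things; names that differ only in an ending like _2 or _b are one class to them, and where a whole thing is asked for, a point or a joint stands for the part that bears it (a point fixed in the world has none). Each returns a list of dicts, best first, with "p" (0 to 1); they miss things now and then, are a little off and sometimes report something else, mostly with a low value. They report only what shows in the picture. A call takes as long as a camera call.
- recognise(label, camera): "rect" ([centre column, centre row, width, height] in pixels, round what is visible of it).
Readings, each from a call of its own:
- robot.current_time_s(): time.
- robot.current_joint_positions(): joint angles.
- robot.current_dq(): joint speeds.
- robot.current_joint_torque(): joint torques, N m.
- robot.current_tool_pos(): TCP position.
- robot.current_eef_rot(): TCP orientation.
- robot.current_contact_force(): force on the tool from outside, world axes, zero at the start.
- robot.current_torque(): the same for the moment, N m.
- robot.current_finger_gap(): opening from 0.0 (shut) to 1.0 (fully open).
- robot.current_gripper_force(): force on a finger pad.
Only numpy, scipy, OpenCV 4.12 (cv2) and the standard library are available. Lean on these libraries where they do the work, as an engineer would, in place of code of your own. Each camera call takes 0.05 s, during which the arm holds its last target. There are 200 camera calls.

## Working session

There is one attempt and no reset: what is moved stays moved. The work goes in short steps, each a Python script; the robot and the scene stay as the last script left them, time stands still between calls to the robot, and variables do not carry over. Pictures are saved under pics/ and viewed, at most 10 in all, crops included, and the job is handed in when it is done.

```bash
mkdir -p pics; python3 - <<'E'
from station import robot, fingers, vision, workorder, recognise
import cv2,numpy as np
for n in ("top","side"):
    im=vision.grab_frame(n); cv2.imwrite(f"pics/{n}0.png",im[:,:,::-1])
    c=vision.calibration(n); print(n,{k:np.round(v,4).tolist() if not isinstance(v,str) else v for k,v in c.items()})
    for l in ("plate_center","flange_center","board"):
        print(l,recognise(l,n)[:2])
print(robot.current_eef_rot(),robot.current_time_s(), vision.calibration("wrist"))
E
```

```text
top {'mtx': [[524.2099, 0.0, 311.3625], [0.0, 524.2099, 240.8884], [0.0, 0.0, 1.0]], 'extrinsics': [[-0.0183, -0.9997, -0.0135, -0.3524], [0.997, -0.0192, 0.0745, -0.5233], [-0.0747, -0.0121, 0.9971, -0.8829], [0.0, 0.0, 0.0, 1.0]]}
plate_center [{'rect': [369.6, 262.1, 41.9, 28.7], 'p': 0.88}]
flange_center [{'rect': [316.5, 301.2, 36.2, 31.5], 'p': 0.56}]
board [{'rect': [331.1, 262.6, 159.1, 143.1], 'p': 0.83}]
side {'mtx': [[498.9377, 0.0, 310.1612], [0.0, 498.9377, 236.6934], [0.0, 0.0, 1.0]], 'extrinsics': [[-0.9942, -0.1058, -0.0204, 0.465], [0.0537, -0.6506, 0.7575, -0.3017], [-0.0935, 0.752, 0.6525, -0.5481], [0.0, 0.0, 0.0, 1.0]]}
plate_center [{'rect': [330.5, 215.8, 28.8, 29.5], 'p': 0.85}]
flange_center [{'rect': [360.8, 256.1, 32.7, 20.4], 'p': 0.59}]
board [{'rect': [321.6, 248.6, 148.5, 126.8], 'p': 0.78}]
[-1.79979503e+02  1.54774568e-03  1.64374866e+02] 0.4 {'mtx': array([[392.81744253,   0.        , 319.47864313],
       [  0.        , 392.81744253, 241.39357602],
       [  0.        ,   0.        ,   1.        ]]), 'T_tool_cam': array([[-6.15325135e-06,  9.52756627e-01,  3.03734768e-01,
         7.80516494e-02],
       [ 1.00000000e+00,  1.36936295e-05, -2.26956070e-05,
         1.11133474e-05],
       [-2.57826213e-05,  3.03734768e-01, -9.52756627e-01,
        -1.26059485e-01],
       [ 0.00000000e+00,  0.00000000e+00,  0.00000000e+00,
         1.00000000e+00]])}
```

View pics/top0.png

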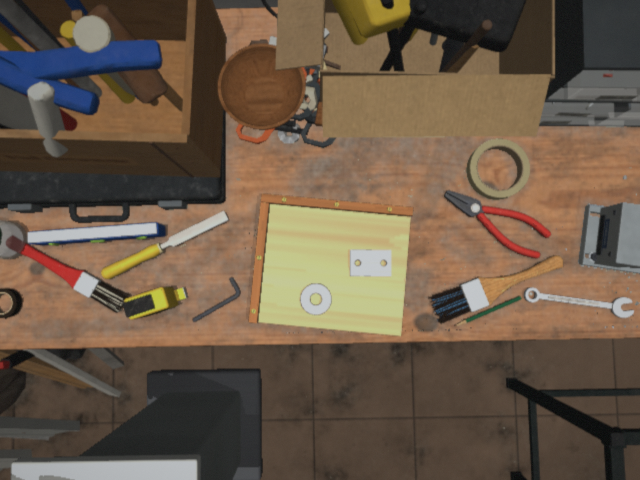

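The top view shows the plate at (370,263), with its length roughly along the fence. The flange is at (316,299) and the inside fence corner at about (269,206). Next I'll close the gripper and look from near with the wrist camera.

```bash
cat > h.py <<'E'
from station import robot, fingers, vision, workorder, recognise
import cv2,numpy as np
from scipy.spatial.transform import Rotation as Ro
def cam(n):
    c=vision.calibration(n); K=c["mtx"]
    if n=="wrist":
        T=np.eye(4);T[:3,:3]=Ro.from_euler("xyz",robot.current_eef_rot(),degrees=True).as_matrix();T[:3,3]=robot.current_tool_pos()
        return K,T@c["T_tool_cam"]
    return K,np.linalg.inv(c["extrinsics"])
def ray(uv,z,KT):
    K,T=KT; uv=np.atleast_2d(np.array(uv,float))
    d=np.c_[(uv[:,0]-K[0,2])/K[0,0],-(uv[:,1]-K[1,2])/K[1,1],-np.ones(len(uv))]@T[:3,:3].T
    o=T[:3,3]; return (o+d*((z-o[2])/d[:,2])[:,None])[:,:2]
def rectify(im,KT,x0,y0,z,s=0.0005,w=640,h=560):
    """top view at height z: column -> -y, row -> -x, origin (x0,y0) at the upper left, s m/px"""
    K,T=KT; W=np.linalg.inv(T)
    F=np.diag([1,-1,-1.])
    P=K@F@W[:3]; M=np.array([[0,-s,x0],[-s,0,y0],[0,0,z],[0,0,1]])
    return cv2.warpPerspective(im,P@M,(w,h),flags=cv2.INTER_LINEAR|cv2.WARP_INVERSE_MAP)
E
python3 - <<'E'
from h import *
k=cam("top"); q=[(269,206),(411,216),(402,334),(259,323)]
print(k[1][:3,3]); print("board",ray(q,.012,k).round(3).tolist(),"plate",ray((370,263),.02,k),"fl",ray((316,299),.02,k))
c=ray(q,.012,k).mean(0)
fingers.gripper_to(0.0,40)
for dx in (.04,.0):
  try: robot.move_to([c[0]+dx,c[1],.27],[180,0,180]); break
  except robot.PlanningError as e: print(e)
robot.pause(.2)
kt=cam("wrist"); im=vision.grab_frame("wrist")
cv2.imwrite("pics/w1raw.png",im[:,:,::-1])
x0,y0=c[0]+.14,c[1]+.16; print("x0y0",x0,y0)
cv2.imwrite("pics/w1.png",rectify(im,kt,x0,y0,.02)[:,:,::-1])
for l in ("plate_center","flange_center","board"): print(l,recognise(l,"wrist")[:2])
print(robot.current_time_s(),robot.current_joint_positions())
E
```

```text
[ 0.44933573 -0.37302625  0.9146109 ]
board [[0.579, -0.29], [0.557, -0.535], [0.355, -0.513], [0.378, -0.27]] plate [[ 0.47665741 -0.46134418]] fl [[ 0.41731073 -0.36821521]]
x0y0 0.6072795899750539 -0.2419667407322416
plate_center [{'rect': [257.1, 165.9, 82.3, 47.6], 'p': 0.74}]
flange_center [{'rect': [358.7, 102.6, 61.6, 63.0], 'p': 0.62}]
board [{'rect': [339.9, 157.8, 307.1, 266.9], 'p': 0.66}]
5.0417 [  5.32257194  38.81408997  60.16436573  68.41118739 -32.9384177
  89.81326992 149.09293783]
```

View pics/w1.png

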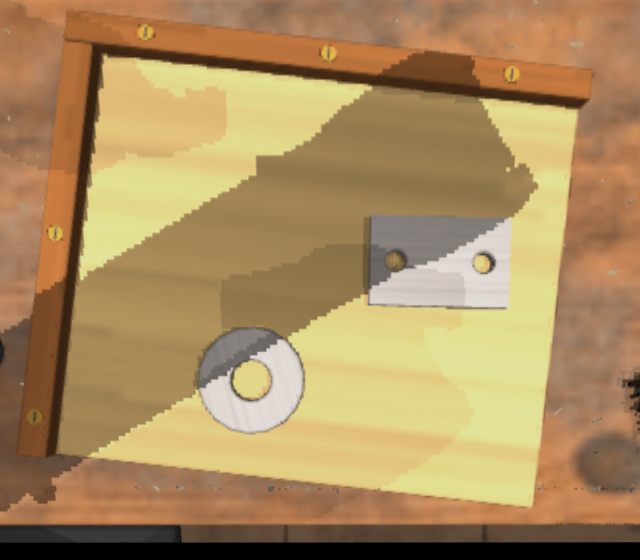

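The rectified wrist view (0.5 mm/px) gives the plate corners at (369,216) to (507,307), the flange centre at (251,380) and the inside corner at about (103,55). The fence slope makes the board yaw about -6.5°. Next I push the plate squarely into the far fence, then look again.

```bash
cat >> h.py <<'E'
A=np.radians(-6.5); BX=np.array([np.cos(A),np.sin(A)]); BY=np.array([-np.sin(A),np.cos(A)]); C=np.array([.583,-.291])
RPY=[180,0,173.5]
def w(bx,by,z): return [*(C+bx*BX+by*BY),z]
def inb(): d=np.array(robot.current_tool_pos()[:2])-C; return d@BX,d@BY
ZP=.031
E
python3 - <<'E'
from h import *
robot.move_to(w(-.137,-.181,.10),RPY)
print(robot.line_to(w(-.137,-.181,ZP),velocity=.1,f_stop=8))
print(robot.line_to(w(-.028,-.181,ZP),velocity=.05,f_stop=8),inb(),robot.current_contact_force(),robot.current_time_s())
robot.line_to(w(inb()[0]-.025,-.181,ZP),velocity=.1)
robot.line_to(w(-.075,-.225,.27),velocity=.2)
robot.pause(.1)
kt=cam("wrist"); im=vision.grab_frame("wrist")
cv2.imwrite("pics/w2.png",rectify(im,kt,.60727959,-.24196674,.02)[:,:,::-1])
print(robot.current_time_s())
E
```

```text
True
True (np.float64(-0.055779710323429155), np.float64(-0.17937529369431218)) [-0.35485153  0.38391366  3.864231  ] 8.0667
9.9667
```

View pics/w2.png

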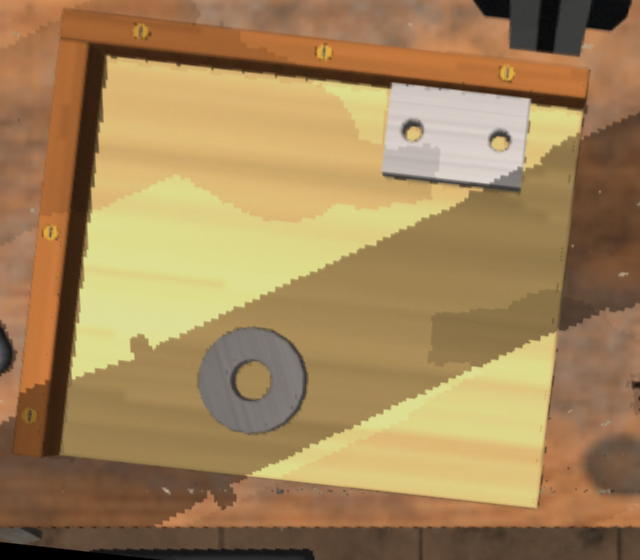

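The plate is now flush with the far fence, centred at (457,136), and the flange is still at (251,380). Next I push it along the fence to the left.

```bash
python3 - <<'E'
from h import *
robot.line_to(w(-.026,-.25,.09),velocity=.2)
print(robot.line_to(w(-.026,-.25,.0325),velocity=.08,f_stop=12),robot.current_tool_pos()[2])
print(robot.line_to(w(-.026,-.07,.0325),velocity=.06,f_stop=10),inb(),robot.current_contact_force(),robot.current_time_s())
y=inb()[1]
robot.line_to(w(-.026,y-.02,.0325),velocity=.1)
robot.line_to(w(-.09,-.20,.27),velocity=.25)
robot.pause(.1)
kt=cam("wrist"); im=vision.grab_frame("wrist")
cv2.imwrite("pics/w3.png",rectify(im,kt,.60727959,-.24196674,.02)[:,:,::-1])
print(robot.current_time_s())
E
```

```text
False 0.03296000791070662
False (np.float64(-0.02621044995045609), np.float64(-0.07630022048773699)) [ 0.49765436 -8.40293049 -1.40958854] 15.075
16.8583
```

View pics/w3.png

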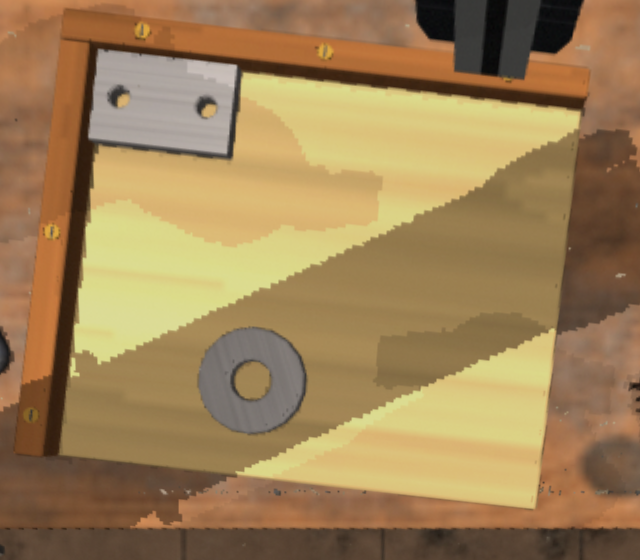

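The plate spans (95,50) to (232,157), tight against both fences and parallel to them. The flange hasn't moved, so I'm handing the job in.

```bash
python3 -c "
from h import *
print(workorder.close_job())"
```

```text
the job is handed in; nothing more can be done
None
```

The plate was slid flat into the corner against both fences, the flange stayed where it lay, and the job was handed in at about 17 s; no verdict was returned, so this rests on the last wrist picture.

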